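Swing a brass rail into line in a drilling jig and fit the clamp handle

ROBOT

A 6-joint arm with a two-finger parallel gripper is mounted at the origin on the work surface. World frame = base frame: x ahead of the robot, y to its left, z up, the work surface at z = 0. Lengths are in m, angles in rad, forces in N, time in s.
With the tool pointing down it reaches from about 0.35 to 0.925 m from the base axis. Payload 6.4 kg.
Tool frame: the origin (TCP) lies at the very end of the fingers, on their centre line; the grasp point (between the pads) lies 19 mm behind it; x points along the fingers, y is the direction in which the jaws open and shut, and the axes are right-handed (so a half turn about x gives the same grasp; the last joint's range is limited). The gripper opens to 85 mm and grips with 20 to 120 N. Pads are 22 mm wide; open, the fingers measure 114 mm over their backs; the gripper's body (76 mm by 85 mm) begins 54 mm behind the grasp point. The pads swing forward as they close: fully open they stand 13 mm farther back than shut.
Start: joints at [1.009, 0.245, 1.558, -0, 1.339, -0.174], TCP at [0.246, 0.602, 0.231] pointing down, gripper open.
Joint ranges: [-3.13, 3.13], [-1.02, 2.26], [0.13, 2.54], [-0.95, 4.09], [0.21, 2.88], [-2.74, 2.74]. Speed limits (rad/s): [2.57, 2.57, 3.14, 3.14, 3.14, 3.14].

INTERFACE

Orientations are given as a rotation vector (axis times angle).
In Python, from workcell import ctrl gives the robot as it stands.
- The arm moves only by the tool apply_moves, never from a script. Its argument "series" is one flat list of numbers, 7 for each row, row after row: the turn, a rotation vector about the tool's x, y, z normalised to -1 to 1, where 1 is 45 degrees, then the shift along the tool's x, y, z normalised to -1 to 1, where 1 is 50 cm, then the opening, from 0 (shut) to 1 (fully open). A call has exactly 8 rows; each row is the pose to reach, as a shift and turn from the pose commanded when the call began, along the tool's axes at that moment; what a row does not reach only later rows make up. A row lasts 1/8 s, in which the tool goes at most 62.5 mm and 10.7 degrees, less where a joint would pass 70% of its speed; a pose out of reach is approached as far as the arm can. A call with a number of a shift or a turn outside -1 to 1 is refused whole. A call with a gripper value outside its range is refused whole. The fingers move at their own pace and stop on an object; "newtons" is the grip in N (left out, the last holds). Time passes only in rows, so rows that repeat a pose let the fingers close, or fill a call up. It gives the time, the measured TCP pose, the force and the opening at its end, in the units of the state.
- ctrl.read_state(): the state, without advancing time (a new reading comes with each control period).
- ctrl.snapshot(name): name is "side" or "top"; returns (picture, depth): 420x560x3 uint8, blue, green, red; 420x560 float32, m along the optical axis (not along the pixel's ray), 0 where there is no reading.
- ctrl.calibration(name): a dict with "mtx" (3x3 intrinsics, pixels), "world_from_camera" (4x4, takes a point from camera to world coordinates). Camera axes: x right, y down, z forward; pixel columns grow to the right and rows downward; lengths in m; the calibration is good to about 2 mm. A picture is of the moment at which its call begins. calibration takes no time and is no camera call.
- ctrl.sign_off(): hands the job in, once; it reports no verdict.
Trained networks look in the newest picture that a camera, given by its name, has taken for a name from the list of things; names that differ only in an ending like _2 or _b are one class to them, and where a whole thing is asked for, a point or a joint stands for the part that bears it (a point fixed in the world has none). Each returns a list of dicts, best first, with "conf" (0 to 1); they miss things now and then, are a little off and sometimes report something else, mostly with a low value. They report only what shows in the picture. A call takes as long as a camera call. They do not tell look-alikes from the thing itself.
- ctrl.recognise(camera, name): "box" ([left, top, right, bottom] in pixels, round what is visible of it).
The state is a dict: "time_s": time; "joint_positions": joint angles; "dq": joint speeds; "effort": joint torques, N m; "eef_pos": TCP position; "tcp_rot": TCP orientation; "contact_force": force on the tool from outside, world axes, zero at the start; "ft_torque": the same for the moment, N m; "grip_width": finger opening in m.
Only numpy, scipy, OpenCV 4.12 (cv2) and the standard library are available. Lean on these libraries where they do the work, as an engineer would, in place of code of your own. Each camera call takes 0.05 s, during which the arm holds its last target. There are 200 camera calls.

TASK

On the carburettor bench, push the loose end of the brass square tube round, so that it pivots about the red post and comes into line, flush against the jig's blue fence under the drill-guide beam; keep it flat on the plate and keep its other end at the post. Then fit the orange T-handle fully down onto the square clamp spindle and let go. Leave the other things on the bench where they are.

Things in the scene. Friction and masses are not known exactly. Their poses are not given: they have to be found in the camera images.
- jig: Drilling jig, fixed to the bench. Origin: on the bench surface below where the tube's middle must finally lie. y axis: the line the tube must finally lie along; z up; x away from the robot (within 15 deg). Dark steel plate x -160 to 45, y -170 to 150 mm, top at z 12. Blue clamp housing 62 x 62 mm, centre x -115, y -120, top at z 52, carries the spindle.
- post (a point): Red pivot post, upright, 16 mm diameter, fixed to the jig; this point is on its axis at the plate's top (jig x -22, y -65, z 12 mm); it rises 45 mm. Axes as the jig's. With the tube in line the post stands about 1.5 mm clear of its robot-side face, 30 mm from its pivot end.
- fence (a point): Middle of the blue fence's robot-side face at the plate's top (jig x 12.5, y 25, z 12 mm; axes as the jig's). The fence is a fixed strip 12 mm thick, 15 mm high, 110 mm long along y (jig y -30 to 80). In line, the tube lies flush against this face.
- beam (a point): Middle of the underside of the fixed grey drill-guide beam over the finished line: jig x -20 to 15, y -150 to 150, z 145 to 167 mm (brass bushes hang to 141), on 20 x 20 mm columns at jig x -2.5, y -140 and 140. An upright gripper strikes it before the tube is in line: tilt the tool about 30 deg, fingers pointing down and away from the robot, to reach in below it. Axes as the jig's.
- rail_center (a point): Centre (half-way up) of the loose brass tube, 25 x 25 x 190 mm, 0.26-0.49 kg, flat on the plate, black ends. y axis along it: free end at +95, pivot end at -95 mm; z up. It starts turned 0.35-0.65 rad anticlockwise from above off the jig's y axis, free end towards the robot; near the pivot end its robot-side face is within 12 mm of the post, so pushing the free end away swings it about the post.
- spindle_base (a point): On the clamp spindle's upright axis, at its shoulder (a 30 mm disc; jig x -115, y -120, z 55 mm). A square steel shaft, 16 x 16 mm, rises 34 mm from here, the last 8 tapering to 9 x 9. x and y axes are square to its flats. It stands at any angle, turns on its axis with slight friction and stays where left.
- handle_center (a point): Centre (20 mm above its underside) of the orange T-handle's hub, standing loose on the bench, 0.15-0.28 kg. Hub 38 x 38 x 40 tall, 18 x 18 mm square bore right through along z, parallel to its sides. Two arms, up to 19 mm thick, reach 74 mm along +x and -x, 7 mm above the centre; the flat y sides are free to grip. Home: underside on the spindle's shoulder, in any quarter turn.
- carburettor: Bystander: aluminium carburettor body, about 110 x 100 x 96 tall, origin under its middle.
- float_bowl: Bystander: open aluminium float bowl, 75 x 90 x 35 tall, origin under its middle.
- screwdriver_red: Bystander: red-handled screwdriver lying down, 190 long along its x axis, 26 thick, origin under its middle.
- tub: Bystander: open white plastic tub, 130 x 110 x 60 tall, origin under its middle.
- pump_cover: Bystander: round brass-coloured cover, 60 diameter, 24 tall, origin under its middle.
There are look-alikes about, which are no part of the job. What is shaped like the part that bears rail_center but white is not meant.

How it is judged:
On the way, in this order (a step that is already met when the one before it is completed fails the run):
1. the brass tube lies in line, flush against the fence, flat on the plate, its pivot end still at the post (angle between the y axis of rail_center and the y axis of jig, either way round below 0.035 rad and x of rail_center in the frame of jig between -0.004 and 0.004 m and y of rail_center in the frame of jig between -0.025 and 0.025 m and z of rail_center in the frame of jig below 0.0285 m and angle between rail_center's own z axis and vertical below 0.1 rad), for 0.2 s.
2. the handle is fully down on the spindle (horizontal distance between handle_center and spindle_base below 0.004 m and z of handle_center in the frame of spindle_base between 0.015 and 0.0235 m and angle between handle_center's own z axis and vertical below 0.07 rad), for 0.2 s.
At the end, for the whole second after the job is handed in: Tube flat on the plate, within 0.035 rad of the jig's y axis, centre within 4 mm of the finished line and 25 mm of its middle lengthwise; handle upright (0.07 rad), within 4 mm of the spindle axis, underside within 3.5 mm of the shoulder; both stay there after release (all of step 1 and all of step 2); the robot touches nothing.
It fails at once if the brass tube is lifted more than 12 mm off the plate (z of rail_center in the frame of jig above 0.0365 m).
It fails at once if a bystander (carburettor, float bowl, red screwdriver, tub or cover) is moved more than 25 mm (distance of any of carburettor, float_bowl, screwdriver_red, tub, pump_cover from where it was at the start of the episode above 0.025 m).
It also fails if it takes over 64 s, if anything falls off the work surface, if the arm or the gripper's body presses on something with over 40 N, if the wrist force passes 120 N, or if a joint passes its speed limit or range.

## Working session

There is one attempt and no reset: what is moved stays moved. The work goes in short steps, Python scripts to look and compute and a tool call to move; the robot and the scene stay as the last step left them, time stands still between calls to the robot, and variables do not carry over. Pictures are saved under pics/ and viewed, about 8 in all and at most 12, crops included, and the job is handed in when it is done.

Besides the shell and the picture viewer there is one more tool, called after "Call:" in YAML: its name, and indented under it one key for each argument. apply_moves: Moves the arm, as the interface text tells. Scaled input: -1 to 1 covers 50 cm each way for a shift and 45 degrees each way for a turn. Its arguments: {"type":"object","properties":{"series":{"type":"array","items":{"type":"number","minimum":-1,"maximum":1}},"newtons":{"type":"number"}},"required":["series"]}

```bash
mkdir -p pics; cat > h.py <<'E'
import numpy as np, cv2
from scipy.spatial.transform import Rotation as R
from workcell import ctrl
def snap(n):
    im,d=ctrl.snapshot(n); np.savez(f'last_{n}.npz',im=im,d=d); return im,d
def cloud(n,d):
    c=ctrl.calibration(n);K=np.array(c['mtx']);T=np.array(c['world_from_camera'])
    v,u=np.mgrid[:d.shape[0],:d.shape[1]]
    P=np.stack([(u-K[0,2])/K[0,0]*d,(v-K[1,2])/K[1,1]*d,d],-1)
    W=P@T[:3,:3].T+T[:3,3]; W[d==0]=np.nan; return W
E
python3 - <<'E'
from h import *
for n in ('side','top'):
    im,d=snap(n); cv2.imwrite(f'pics/{n}0.png',im)
    c=ctrl.calibration(n); print(n,np.round(np.array(c['world_from_camera']),3).tolist(),np.array(c['mtx'])[0,0])
    for o in ['jig','rail_center','handle_center','spindle_base','carburettor','float_bowl','screwdriver_red','tub','pump_cover']:
        try: r=ctrl.recognise(n,o)
        except Exception as e: r=[];print(o,e)
        print(o,[(np.round(x['box']).astype(int).tolist(),round(x['conf'],2)) for x in r[:3]])
s=ctrl.read_state();print(s)
E
```

```text
side [[0.962, -0.17, 0.216, 0.23], [-0.274, -0.532, 0.801, -1.036], [-0.021, -0.83, -0.558, 0.848], [0.0, 0.0, 0.0, 1.0]] 486.6100787388118
jig [([252, 153, 330, 263], 0.9)]
rail_center [([289, 350, 322, 419], 0.98), ([258, 212, 321, 236], 0.63), ([248, 151, 330, 266], 0.29)]
handle_center [([274, 296, 317, 338], 0.68)]
spindle_base [([264, 228, 272, 240], 0.69)]
carburettor [([201, 147, 247, 185], 0.95)]
float_bowl [([225, 276, 264, 316], 0.91), ([264, 227, 276, 242], 0.52), ([260, 216, 318, 232], 0.33)]
screwdriver_red [([192, 210, 213, 230], 0.76)]
tub [([347, 264, 420, 326], 0.89)]
pump_cover [([372, 361, 407, 389], 0.6)]
top [[0.015, -0.995, 0.097, 0.399], [-1.0, -0.014, 0.008, -0.008], [-0.007, -0.097, -0.995, 1.27], [0.0, 0.0, 0.0, 1.0]] 436.18526516699706
jig [([181, 150, 307, 242], 0.84)]
rail_center [([404, 241, 476, 249], 0.75), ([222, 178, 269, 223], 0.67)]
handle_center [([360, 208, 392, 249], 0.88)]
spindle_base [([275, 216, 280, 229], 0.53)]
carburettor [([91, 206, 144, 259], 0.96)]
float_bowl [([320, 251, 355, 278], 0.97)]
screwdriver_red [([164, 268, 222, 300], 0.91)]
tub [([347, 125, 397, 176], 0.78)]
pump_cover [([426, 171, 447, 189], 0.81)]
{'time_s': 1.0, 'joint_positions': array([ 1.00887097e+00,  2.45084145e-01,  1.55777910e+00, -2.62489417e-05,
        1.33870609e+00, -1.74074692e-01]), 'dq': array([-0.00152574,  0.00033228,  0.00044272, -0.00033119,  0.00065463,
       -0.00092146]), 'effort': array([ 5.16965665e-04, -4.29505134e+01, -3.26440644e+01, -2.08050556e-04,
        3.13460177e-04, -1.42049811e-05]), 'eef_pos': array([0.2458249 , 0.60174211, 0.23131166]), 'tcp_rot': array([ 0.30427542,  1.54926425, -0.30425556]), 'contact_force': array([-0.20444373,  0.55587784, -0.19187109]), 'ft_torque': array([-0.01227909,  0.01103027, -0.04004739]), 'grip_width': 0.08556416938802017}
```

```bash
python3 -c "
import cv2,numpy as np
a=cv2.imread('pics/side0.png');b=cv2.imread('pics/top0.png');print(a.shape)"
```

```text
(420, 560, 3)
```

View pics/top0.png

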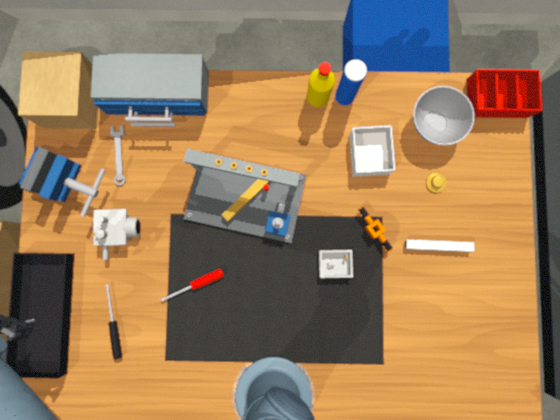

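View pics/side0.png

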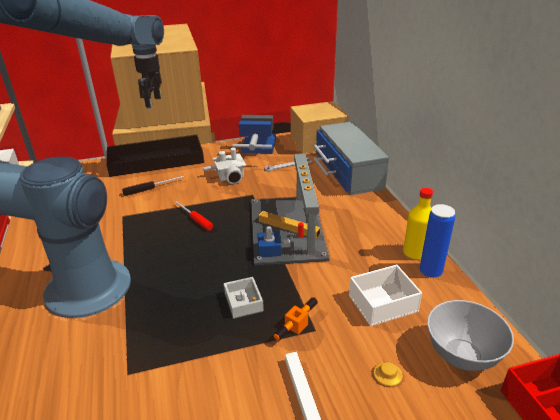

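The candidates for the tube are brass at top (245,200) and white at top (440,245). The brass one fits, because it lies on the jig by the red post. I'll measure it and confirm in an enlarged crop.

```bash
cat > m.py <<'E'
from h import *
def load(n):
    z=np.load(f'last_{n}.npz'); im=z['im'];W=cloud(n,z['d']);return im,cv2.cvtColor(im,cv2.COLOR_BGR2HSV),W
def mask(hsv,lo,hi,box):
    m=cv2.inRange(hsv,np.array(lo),np.array(hi))>0
    b=np.zeros_like(m); b[box[1]:box[3],box[0]:box[2]]=1
    return m&b
if __name__=='__main__':
    B={'top':dict(jig=(178,145,312,246),h=(355,200,398,254)),'side':dict(jig=(245,145,335,270),h=(268,290,325,343))}
    for n in ('top','side'):
        im,hsv,W=load(n)
        for nm,lo,hi,bx in [('brass',(15,110,90),(32,255,255),'jig'),('red',(0,170,90),(6,255,255),'jig'),('blue',(95,120,50),(125,255,255),'jig'),('orange',(5,170,90),(18,255,255),'h')]:
            m=mask(hsv,lo,hi,B[n][bx]); P=W[m]; P=P[~np.isnan(P[:,0])]
            if len(P)<3: print(n,nm,len(P)); continue
            zt=np.percentile(P[:,2],[5,25,50,75,95]); print(n,nm,len(P),'z',zt.round(3))
            for a,b in [(.0,.02),(.02,.03),(.03,.046),(.046,.07)]:
                Q=P[(P[:,2]>a)&(P[:,2]<b)]
                if len(Q)>4:
                    (c,s,ang)=cv2.minAreaRect((Q[:,:2]*1000).astype(np.float32)); w,v=np.linalg.eigh(np.cov(Q[:,:2].T)); 
                    print('   z',a,b,len(Q),'mean',Q.mean(0).round(4),'rect',np.round(c,1),np.round(s,1),round(ang,1),'pca',np.degrees(np.arctan2(v[1,1],v[0,1])).round(1))
        P=W.reshape(-1,3); 
        x0,y0,x1,y1=B[n]['jig']; P=W[y0:y1,x0:x1].reshape(-1,3); Q=P[(P[:,2]>.155)&(P[:,2]<.18)]
        print(n,'beam',len(Q),Q.mean(0).round(4),[np.round(t,1) for t in cv2.minAreaRect((Q[:,:2]*1000).astype(np.float32))])
        Q=P[(P[:,2]>.005)&(P[:,2]<.018)]
        print(n,'plate',len(Q),Q.mean(0).round(4),[np.round(t,1) for t in cv2.minAreaRect((Q[:,:2]*1000).astype(np.float32))])
    a=load('top')[0];b=load('side')[0]
    r=lambda i,w:cv2.resize(i,w,interpolation=cv2.INTER_CUBIC)
    A=np.vstack([r(a[140:250,175:315],(420,330)),r(a[195:260,350:405],(279,330))[:270].copy() if 0 else r(a[200:255,350:420],(420,270))])
    C=np.vstack([r(b[145:270,240:340],(380,330)),r(b[285:345,265:350],(380,270))])
    cv2.imwrite('pics/crop0.png',np.hstack([A,C]))
E
python3 m.py
```

```text
top brass 3799 z [-0.004 -0.002  0.     0.003  0.039]
   z 0.0 0.02 1358 mean [0.6532 0.0644 0.0021] rect [605.   94.8] [224.2 395. ] 0.8 pca 91.3
   z 0.02 0.03 31 mean [0.538  0.0903 0.0256] rect [544.7  83.5] [ 22.5 160. ] 37.4 pca 134.4
   z 0.03 0.046 474 mean [0.5516 0.0921 0.0363] rect [555.3  89.3] [ 26.  161.7] 45.4 pca 135.1
top red 22 z [0.03  0.05  0.053 0.056 0.059]
   z 0.046 0.07 18 mean [0.5837 0.0286 0.0544] rect [584.6  27.6] [ 8.9 14.1] 56.2 pca 155.2
top blue 340 z [0.047 0.05  0.051 0.053 0.056]
   z 0.03 0.046 5 mean [0.4636 0.0066 0.0404] rect [468.9  13.5] [64.7 25.5] 35.4 pca -147.9
   z 0.046 0.07 329 mean [ 0.4818 -0.0044  0.0513] rect [482.9  -4.3] [59.9 59.8] 78.3 pca 116.3
top orange 310 z [-0.001  0.004  0.031  0.037  0.041]
   z 0.0 0.02 71 mean [ 0.4672 -0.2859  0.0055] rect [ 480. -294.] [153.1  65.5] 44.3 pca -141.1
   z 0.02 0.03 36 mean [ 0.475  -0.2778  0.0261] rect [ 471.  -279.3] [147.1  28.7] 35.4 pca -147.1
   z 0.03 0.046 164 mean [ 0.4715 -0.2823  0.0364] rect [ 473.7 -282.8] [145.7  39. ] 35.6 pca -145.0
top beam 1617 [0.6171 0.0883 0.1666
[... 1199 characters left out ...]
t [475.7 -34.5] [ 8.6 56.8] 77.1 pca 168.0
   z 0.046 0.07 276 mean [0.5311 0.0498 0.0528] rect [642.9 189.9] [585.6  77.9] 51.0 pca 51.0
side orange 1617 z [-0.002 -0.     0.001  0.026  0.04 ]
   z 0.0 0.02 648 mean [ 0.5056 -0.2753  0.0028] rect [ 487.9 -254.1] [178.8 117.9] 69.6 pca 58.2
   z 0.02 0.03 105 mean [ 0.4639 -0.2954  0.0258] rect [ 471.5 -288.6] [142.7  36.7] 21.7 pca -148.3
   z 0.03 0.046 346 mean [ 0.4697 -0.2861  0.037 ] rect [ 471.  -282.8] [149.3  41.2] 37.2 pca -143.9
side beam 763 [0.6108 0.067  0.167 ] [array([616.4,  88.5]), array([307.8,  35.7]), np.float64(78.3)]
side plate 3081 [0.5637 0.1166 0.012 ] [array([628.1, 260.3]), array([735.5, 302.7]), np.float64(77.2)]
```

View pics/crop0.png

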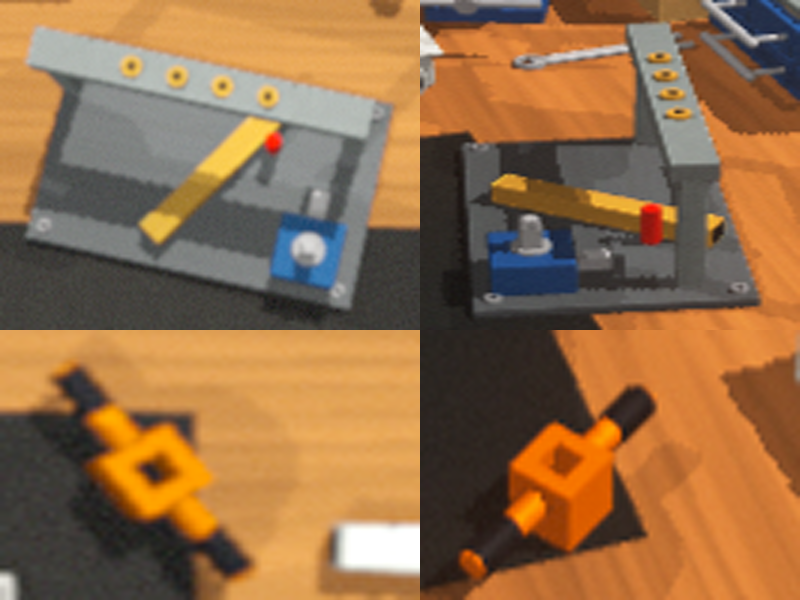

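The top crop shows the brass tube running from (150,230) to (265,125), with its free end toward the robot and the red post at (273,143). The spindle is at (307,248). The handle hub is at (155,470), with its arms running up-left to down-right. Next I'll refine the jig, tube and handle poses.

```bash
cat > fit.py <<'E'
from m import *
YAW=np.radians(-11.8); JO=np.array([.620,.0883])
Rj=np.array([[np.cos(YAW),-np.sin(YAW)],[np.sin(YAW),np.cos(YAW)]])
tojig=lambda P:(P[...,:2]-JO)@Rj
rect=lambda Q:[np.round(t,1) for t in cv2.minAreaRect((Q*1000).astype(np.float32))]
def tube(n,boxj=(178,145,312,246)):
    im,hsv,W=load(n); m=mask(hsv,(15,100,60),(34,255,255),boxj)
    J=tojig(W); s=m&(abs(W[...,2]-.037)<.006)&(abs(J[...,0]+50)<1e9)&(J[...,0]>-.16)&(J[...,0]<.04)&(abs(J[...,1])<.13)
    Q=J[s]; vx,vy,x0,y0=cv2.fitLine((Q*1000).astype(np.float32),cv2.DIST_HUBER,0,.01,.01).ravel()
    print(n,'tube jig: rect',rect(Q),'line',np.round([vx,vy,x0,y0],3),'theta',np.degrees(np.arctan2(-vx*np.sign(vy),abs(vy))).round(1),'z',np.median(W[s][:,2]).round(4))
if __name__=='__main__':
    tube('top');tube('side',(245,145,335,270))
    for n,bx in (('top',(355,200,398,254)),('side',(268,285,325,343))):
        im,hsv,W=load(n); P=W[bx[1]:bx[3],bx[0]:bx[2]].reshape(-1,3)
        m=(np.linalg.norm(P[:,:2]-[.4725,-.2825],axis=1)<.1)&(P[:,2]<.06)
        Q=P[m&(P[:,2]>.026)];print(n,'handle',len(Q),Q.mean(0).round(4),rect(Q[:,:2]))
        mo=mask(hsv,(5,170,90),(18,255,255),bx);O=W[mo];O=O[(O[:,2]>.0375)&(O[:,2]<.05)];print('  hubtop',len(O),O.mean(0).round(4),rect(O[:,:2]))
        im,hsv,W=load(n);J=tojig(W);s=(np.linalg.norm(J-[-.115,-.12],axis=-1)<.03)&(W[...,2]>.06)&(W[...,2]<.1)
        print(n,'spindle',s.sum(),J[s].mean(0).round(4),rect(J[s]),'zmax',np.percentile(W[s][:,2],95).round(3))
        s2=s&(W[...,2]>.083);print('   top',s2.sum(),J[s2].mean(0).round(4),rect(J[s2]) if s2.sum()>3 else '')
        s3=(np.linalg.norm(J-[-.022,-.065],axis=-1)<.016)&(W[...,2]>.048)&(W[...,2]<.07);print('  post',J[s3].mean(0).round(4))
E
python3 fit.py
```

```text
top tube jig: rect [array([-63.6, -12.3]), array([ 25.8, 161.7]), np.float64(57.2)] line [  0.836  -0.549 -66.874 -10.927] theta 56.7 z 0.0363
side tube jig: rect [array([-53.2, -19.1]), array([ 31.3, 190.7]), np.float64(58.1)] line [  0.852  -0.523 -70.682 -13.734] theta 58.4 z 0.0369
top handle 388 [ 0.473  -0.2823  0.0357] [array([ 473.7, -282.8]), array([145.7,  39. ]), np.float64(35.6)]
  hubtop 66 [ 0.4736 -0.2825  0.04  ] [array([ 473.5, -283.2]), array([144.4,  38.6]), np.float64(38.8)]
top spindle 38 [-0.1147 -0.1195] [array([-112.3, -119. ]), array([20.6, 13.7]), np.float64(12.8)] zmax 0.092
   top 25 [-0.1148 -0.1202] [array([-114.9, -119.6]), array([11.2, 13.6]), np.float64(12.7)]
  post [-0.0219 -0.0648]
side handle 574 [ 0.4681 -0.2881  0.0351] [array([ 471.1, -283. ]), array([149.6,  41.4]), np.float64(36.3)]
  hubtop 170 [ 0.4712 -0.2844  0.0401] [array([ 481.3, -276.7]), array([106.2,  38.9]), np.float64(34.5)]
side spindle 67 [-0.1159 -0.1241] [array([-114.9, -121.8]), array([19.1, 15.9]), np.float64(84.7)] zmax 0.09
   top 23 [-0.1164 -0.1213] [array([-117.1, -120.2]), array([12.8, 19. ]), np.float64(13.8)]
  post [-0.0232 -0.068 ]
```

```bash
cat > plan.py <<'E'
from fit import *
import json
def Rt(yaw,tilt=0,flip=1):
    """tool rotation: fingers down tilted toward heading yaw (world rad); jaw y = flip*left of heading"""
    f=np.array([np.cos(yaw),np.sin(yaw),0]);l=np.array([-np.sin(yaw),np.cos(yaw),0])
    x=np.cos(tilt)*np.array([0,0,-1])+np.sin(tilt)*f; y=flip*l; return np.stack([x,y,np.cross(x,y)],1)
def jw(x,y,z): return np.r_[JO+Rj@np.array([x,y]),z]
def cur():
    s=ctrl.read_state();return s['eef_pos'],R.from_rotvec(s['tcp_rot']).as_matrix(),s
def rows(T,p0=None,R0=None):
    """T: list of (pos,rot,opening); prints the 8 rows from the present pose"""
    p,r,s=cur(); p0=p if p0 is None else p0; R0=r if R0 is None else R0
    out=[]
    for pos,rot,g in T:
        rv=R.from_matrix(R0.T@rot).as_rotvec()/np.radians(45); sh=R0.T@(pos-p0)/.5
        out.append([*np.round(rv,3)+0.,*np.round(sh,3)+0.,g])
    while len(out)<8: out.append(out[-1])
    print(json.dumps([float(v) for o in out for v in o]))
    last=out[-1]; np.savez('cmd.npz',p=p0+R0@np.array(last[3:6])*.5,R=R0@R.from_rotvec(np.array(last[:3])*np.radians(45)).as_matrix())
def cmd():
    z=np.load('cmd.npz');return z['p'],z['R']
def push(th,r,phi,dn=0,z=.021,w=13,tilt=np.radians(30)):
    n=np.array([np.cos(th),np.sin(th)]);u=np.array([-np.sin(th),np.cos(th)])
    f=np.array([np.cos(phi),np.sin(phi)]);l=np.array([-np.sin(phi),np.cos(phi)])
    C=np.array([-22,-65])+8*n+r*u+dn*n
    P=(C-9.5*f-w*np.clip((th-phi)/.15,0,1)*l)/1000
    return jw(P[0],P[1],z),Rt(YAW+phi,tilt,FL)
FL=1
E
python3 - <<'E'
from plan import *
import plan
p,r,s=cur(); print(r.round(2).tolist())
for fl in (1,-1):
    print(fl,np.degrees(R.from_matrix(r.T@Rt(YAW+.4,.52,fl)).magnitude()))
P,Q=push(1.0,105,.4,dn=-25); print(P)
E
```

```text
[[0.0, 0.38, 0.93], [0.0, 0.93, -0.38], [-1.0, 0.0, 0.0]]
1 44.427706635559524
-1 147.81126214141875
[0.49155561 0.0760612  0.021     ]
```

```bash
python3 - <<'E'
from plan import *
P,Q=push(1.0,105,.4,dn=-30); P[2]=.19
p,_,_=cur(); print(np.linalg.norm(P-p))
rows([(P,Q,0)])
E
```

```text
0.5835086364496328
[-0.724, -0.648, 0.194, 0.083, -0.797, 0.849, 0.0, -0.724, -0.648, 0.194, 0.083, -0.797, 0.849, 0.0, -0.724, -0.648, 0.194, 0.083, -0.797, 0.849, 0.0, -0.724, -0.648, 0.194, 0.083, -0.797, 0.849, 0.0, -0.724, -0.648, 0.194, 0.083, -0.797, 0.849, 0.0, -0.724, -0.648, 0.194, 0.083, -0.797, 0.849, 0.0, -0.724, -0.648, 0.194, 0.083, -0.797, 0.849, 0.0, -0.724, -0.648, 0.194, 0.083, -0.797, 0.849, 0.0]
```

Call:
apply_moves:
  series: [-0.724,-0.648,0.194,0.083,-0.797,0.849,0.0,-0.724,-0.648,0.194,0.083,-0.797,0.849,0.0,-0.724,-0.648,0.194,0.083,-0.797,0.849,0.0,-0.724,-0.648,0.194,0.083,-0.797,0.849,0.0,-0.724,-0.648,0.194,0.083,-0.797,0.849,0.0,-0.724,-0.648,0.194,0.083,-0.797,0.849,0.0,-0.724,-0.648,0.194,0.083,-0.797,0.849,0.0,-0.724,-0.648,0.194,0.083,-0.797,0.849,0.0]
  newtons: 60

```text
time_s: 2.0
eef_pos: [0.4539, 0.1464, 0.1964]
tcp_rot: [-0.102, 1.041, 0.176]
contact_force: [0.9, 1.3, 0.4]
grip_width: -0.0002
```

```bash
python3 - <<'E'
from plan import *
P,Q=push(1.0,105,.4,dn=-30); A=P.copy();A[2]=.19;B=P.copy();B[2]=.06
p,r,s=cur(); print(s['time_s'],p,A-p,r.round(2).tolist(),Q.round(2).tolist())
rows([(A,Q,0)]*2+[(B,Q,0)]*3+[(P,Q,0)])
E
```

```text
2.0 [0.4539443  0.14643564 0.19644752] [ 0.0341065  -0.07394044 -0.00644752] [[0.49, -0.19, 0.85], [0.1, 0.98, 0.17], [-0.86, -0.0, 0.5]] [[0.49, -0.19, 0.85], [0.1, 0.98, 0.17], [-0.87, 0.0, 0.5]]
[0.001, 0.004, 0.0, 0.03, -0.158, 0.027, 0.0, 0.001, 0.004, 0.0, 0.03, -0.158, 0.027, 0.0, 0.001, 0.004, 0.0, 0.255, -0.158, -0.104, 0.0, 0.001, 0.004, 0.0, 0.255, -0.158, -0.104, 0.0, 0.001, 0.004, 0.0, 0.255, -0.158, -0.104, 0.0, 0.001, 0.004, 0.0, 0.323, -0.158, -0.143, 0.0, 0.001, 0.004, 0.0, 0.323, -0.158, -0.143, 0.0, 0.001, 0.004, 0.0, 0.323, -0.158, -0.143, 0.0]
```

Call:
apply_moves:
  series: [0.001,0.004,0.0,0.03,-0.158,0.027,0.0,0.001,0.004,0.0,0.03,-0.158,0.027,0.0,0.001,0.004,0.0,0.255,-0.158,-0.104,0.0,0.001,0.004,0.0,0.255,-0.158,-0.104,0.0,0.001,0.004,0.0,0.255,-0.158,-0.104,0.0,0.001,0.004,0.0,0.323,-0.158,-0.143,0.0,0.001,0.004,0.0,0.323,-0.158,-0.143,0.0,0.001,0.004,0.0,0.323,-0.158,-0.143,0.0]

```text
time_s: 3.0
eef_pos: [0.4894, 0.0742, 0.0233]
tcp_rot: [-0.103, 1.042, 0.175]
contact_force: [-0.5, 0.3, -0.0]
grip_width: 0.0003
```

```bash
python3 - <<'E'
from plan import *
P,Q=push(1.0,105,.4,dn=-30)
p,r,s=cur(); print(s['time_s'],p,P-p,s['contact_force'])
# push theta 1.0 -> 0.5
T=[push(1.0,105,.4,dn=-12)]+[push(t,105+ (1-t)*12,.4*t) for t in np.linspace(1.0,.58,7)]
rows([(a,b,0) for a,b in T])
im,d=snap('top');im2,d2=snap('side')
r=lambda i,w:cv2.resize(i,w,interpolation=cv2.INTER_CUBIC)
cv2.imwrite('pics/push0.png',np.hstack([r(im[130:260,170:320],(400,346)),r(im2[130:270,230:345],(400,346))]))
E
```

```text
3.0 [0.48936014 0.07424798 0.02332379] [-0.00130933 -0.00175277 -0.00232379] [-0.45294533  0.30935341 -0.00505598]
[0.001, 0.003, 0.001, 0.017, 0.017, 0.021, 0.0, 0.001, 0.003, 0.001, 0.027, 0.031, 0.038, 0.0, 0.032, 0.003, -0.017, 0.033, 0.04, 0.048, 0.0, 0.063, 0.003, -0.034, 0.039, 0.048, 0.058, 0.0, 0.094, 0.003, -0.052, 0.045, 0.055, 0.069, 0.0, 0.124, 0.003, -0.07, 0.052, 0.062, 0.081, 0.0, 0.155, 0.003, -0.088, 0.059, 0.067, 0.093, 0.0, 0.186, 0.003, -0.106, 0.066, 0.072, 0.105, 0.0]
```

View pics/push0.png

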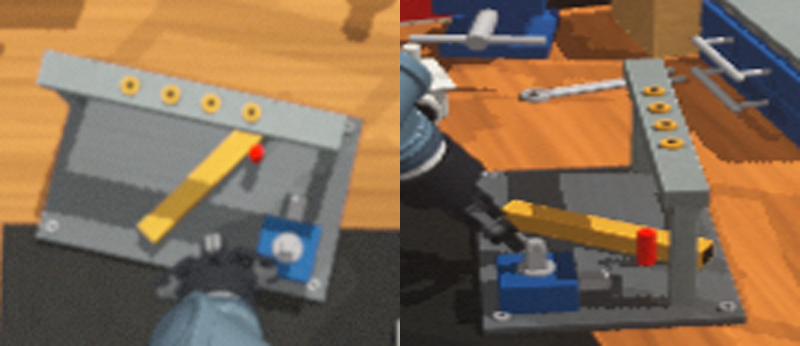

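The view shows the closed fingertips at (213,243), behind the tube's robot-side face. The tube and post are untouched and there is clearance to the housing. I'll push now.

Call:
apply_moves:
  series: [0.001,0.003,0.001,0.017,0.017,0.021,0.0,0.001,0.003,0.001,0.027,0.031,0.038,0.0,0.032,0.003,-0.017,0.033,0.04,0.048,0.0,0.063,0.003,-0.034,0.039,0.048,0.058,0.0,0.094,0.003,-0.052,0.045,0.055,0.069,0.0,0.124,0.003,-0.07,0.052,0.062,0.081,0.0,0.155,0.003,-0.088,0.059,0.067,0.093,0.0,0.186,0.003,-0.106,0.066,0.072,0.105,0.0]

```text
time_s: 4.1
eef_pos: [0.5421, 0.1218, 0.0198]
tcp_rot: [-0.013, 1.05, 0.022]
contact_force: [-2.3, -0.2, 1.8]
grip_width: 0.0001
```

```bash
python3 - <<'E'
from plan import *
p,r,s=cur(); cp,cR=cmd(); print(s['time_s'],p,cp-p,s['contact_force'])
im,d=snap('top');im2,d2=snap('side'); tube('top');tube('side',(245,145,335,270))
T=[push(t,105+(1-t)*12,.4*t) for t in np.linspace(.53,.12,8)]
rows([(a,b,0) for a,b in T])
E
```

```text
4.1 [0.54205597 0.12180625 0.01983315] [ 0.00116465 -0.0002796   0.00124872] [-2.29002472 -0.16889782  1.77076724]
top tube jig: rect [array([-46.6,   8.5]), array([ 29.6, 152.6]), np.float64(43.7)] line [  0.644  -0.765 -48.938  10.581] theta 40.1 z 0.0365
side tube jig: rect [array([-36.2,  -6.2]), array([ 35.4, 192.7]), np.float64(41.5)] line [  0.659  -0.752 -37.135  -2.633] theta 41.3 z 0.0372
[0.022, -0.002, -0.013, 0.004, 0.003, 0.011, 0.0, 0.048, -0.002, -0.028, 0.01, 0.007, 0.021, 0.0, 0.074, -0.002, -0.043, 0.016, 0.011, 0.031, 0.0, 0.1, -0.002, -0.058, 0.022, 0.014, 0.042, 0.0, 0.126, -0.002, -0.073, 0.028, 0.016, 0.053, 0.0, 0.152, -0.002, -0.088, 0.035, 0.018, 0.064, 0.0, 0.178, -0.002, -0.103, 0.041, 0.025, 0.076, 0.0, 0.203, -0.002, -0.118, 0.049, 0.031, 0.089, 0.0]
```

Call:
apply_moves:
  series: [0.022,-0.002,-0.013,0.004,0.003,0.011,0.0,0.048,-0.002,-0.028,0.01,0.007,0.021,0.0,0.074,-0.002,-0.043,0.016,0.011,0.031,0.0,0.1,-0.002,-0.058,0.022,0.014,0.042,0.0,0.126,-0.002,-0.073,0.028,0.016,0.053,0.0,0.152,-0.002,-0.088,0.035,0.018,0.064,0.0,0.178,-0.002,-0.103,0.041,0.025,0.076,0.0,0.203,-0.002,-0.118,0.049,0.031,0.089,0.0]

```text
time_s: 5.2
eef_pos: [0.5916, 0.1382, 0.0196]
tcp_rot: [0.083, 1.048, -0.145]
contact_force: [-1.6, -0.3, 0.0]
grip_width: -0.0002
```

```bash
python3 - <<'E'
from plan import *
p,r,s=cur(); cp,cR=cmd(); print(s['time_s'],p,cp-p,s['contact_force'],tojig(p)*1000)
im,d=snap('top');im2,d2=snap('side'); tube('top');tube('side',(245,145,335,270))
# next: from here to jig x -24 at y 50
T=[(jw(x/1000,50/1000,.022),Rt(YAW,np.radians(30),1),0) for x in np.linspace(-34,-24,6)]
rows(T)
E
```

```text
5.2 [0.59162808 0.13820421 0.0195841 ] [0.0012937  0.00074672 0.00130435] [-1.56367635 -0.25053406  0.02800003] [-37.97755627  43.04765622]
top tube jig: rect [array([-9.9, 12.9]), array([ 26.3, 169.8]), np.float64(12.0)] line [  0.134  -0.991 -14.18   22.604] theta 7.7 z 0.0366
side tube jig: rect [array([-8. ,  3.4]), array([ 26.6, 190.8]), np.float64(11.6)] line [  0.173  -0.985 -14.587  24.107] theta 10.0 z 0.0371
[0.053, -0.002, -0.03, 0.0, 0.012, 0.008, 0.0, 0.053, -0.002, -0.03, 0.002, 0.012, 0.012, 0.0, 0.053, -0.002, -0.03, 0.004, 0.012, 0.015, 0.0, 0.053, -0.002, -0.03, 0.006, 0.012, 0.019, 0.0, 0.053, -0.002, -0.03, 0.008, 0.012, 0.022, 0.0, 0.053, -0.002, -0.03, 0.01, 0.012, 0.025, 0.0, 0.053, -0.002, -0.03, 0.01, 0.012, 0.025, 0.0, 0.053, -0.002, -0.03, 0.01, 0.012, 0.025, 0.0]
```

Call:
apply_moves:
  series: [0.053,-0.002,-0.03,0.0,0.012,0.008,0.0,0.053,-0.002,-0.03,0.002,0.012,0.012,0.0,0.053,-0.002,-0.03,0.004,0.012,0.015,0.0,0.053,-0.002,-0.03,0.006,0.012,0.019,0.0,0.053,-0.002,-0.03,0.008,0.012,0.022,0.0,0.053,-0.002,-0.03,0.01,0.012,0.025,0.0,0.053,-0.002,-0.03,0.01,0.012,0.025,0.0,0.053,-0.002,-0.03,0.01,0.012,0.025,0.0]

```text
time_s: 6.3
eef_pos: [0.6056, 0.1421, 0.0203]
tcp_rot: [0.108, 1.045, -0.188]
contact_force: [-1.0, -0.5, 0.5]
grip_width: 0.0003
```

```bash
python3 - <<'E'
from plan import *
p,r,s=cur(); cp,cR=cmd(); print(s['time_s'],p,cp-p,s['contact_force'],tojig(p)*1000)
im,d=snap('top');im2,d2=snap('side'); tube('top');tube('side',(245,145,335,270))
T=[(jw(x/1000,50/1000,.022),Rt(YAW,np.radians(30),1),0) for x in (-23.5,-23,-22.5,-22,-21.5,-21,-21,-21)]
rows(T)
E
```

```text
6.3 [0.60564684 0.14207002 0.02030767] [0.00094579 0.00035307 0.00157826] [-0.96305938 -0.49452236  0.48035356] [-25.04559889  49.69855644]
top tube jig: rect [array([-8.3,  3.9]), array([ 16.1, 189.4]), np.float64(1.2)] line [ 0.025 -1.    -8.325  9.247] theta 1.4 z 0.0361
side tube jig: rect [array([-5.4,  4.3]), array([ 20.4, 189.5]), np.float64(2.8)] line [ 8.0000e-03 -1.0000e+00 -8.7090e+00  1.0602e+01] theta 0.5 z 0.0372
[-0.001, -0.003, 0.001, -0.001, 0.001, 0.004, 0.0, -0.001, -0.003, 0.001, -0.001, 0.001, 0.005, 0.0, -0.001, -0.003, 0.001, 0.0, 0.001, 0.006, 0.0, -0.001, -0.003, 0.001, 0.0, 0.001, 0.007, 0.0, -0.001, -0.003, 0.001, 0.001, 0.001, 0.008, 0.0, -0.001, -0.003, 0.001, 0.001, 0.001, 0.009, 0.0, -0.001, -0.003, 0.001, 0.001, 0.001, 0.009, 0.0, -0.001, -0.003, 0.001, 0.001, 0.001, 0.009, 0.0]
```

Call:
apply_moves:
  series: [-0.001,-0.003,0.001,-0.001,0.001,0.004,0.0,-0.001,-0.003,0.001,-0.001,0.001,0.005,0.0,-0.001,-0.003,0.001,0.0,0.001,0.006,0.0,-0.001,-0.003,0.001,0.0,0.001,0.007,0.0,-0.001,-0.003,0.001,0.001,0.001,0.008,0.0,-0.001,-0.003,0.001,0.001,0.001,0.009,0.0,-0.001,-0.003,0.001,0.001,0.001,0.009,0.0,-0.001,-0.003,0.001,0.001,0.001,0.009,0.0]

```text
time_s: 7.4
eef_pos: [0.6097, 0.1418, 0.0221]
tcp_rot: [0.107, 1.043, -0.187]
contact_force: [-1.2, 0.8, -1.2]
grip_width: -0.0002
```

```bash
python3 - <<'E'
from plan import *
p,r,s=cur(); cp,cR=cmd(); print(s['time_s'],p,cp-p,s['contact_force'],tojig(p)*1000)
im,d=snap('top');im2,d2=snap('side'); tube('top');tube('side',(245,145,335,270))
E
```

```text
7.4 [0.6096987  0.14184167 0.02213296] [ 5.71337020e-05 -1.14754284e-04 -2.35893164e-05] [-1.24494262  0.82001157 -1.22685399] [-21.03266311  50.3036198 ]
top tube jig: rect [array([-7.2,  3.7]), array([ 11.7, 188.5]), np.float64(0.6)] line [ 0.     1.    -7.172  4.696] theta -0.0 z 0.0361
side tube jig: rect [array([-5. ,  4.8]), array([ 19.4, 194.6]), np.float64(0.8)] line [ 0.014  1.    -7.87   4.129] theta -0.8 z 0.0373
```

Call:
apply_moves:
  series: [0,0,0,0.0005,0,0.001,0,0,0,0,0.001,0,0.0017,0,0,0,0,0.0015,0,0.0026,0,0,0,0,0.002,0,0.0035,0,0,0,0,0.002,0,0.0035,0,0,0,0,0.002,0,0.0035,0,0,0,0,0.002,0,0.0035,0,0,0,0,0.002,0,0.0035,0]

```text
time_s: 8.5
eef_pos: [0.6101, 0.1418, 0.0218]
tcp_rot: [0.107, 1.046, -0.187]
contact_force: [-13.1, 2.7, 9.6]
grip_width: 0.0001
```

```bash
python3 - <<'E'
from plan import *
p,r,s=cur(); print(s['time_s'],p,s['contact_force'],tojig(p)*1000)
im,d=snap('top');im2,d2=snap('side'); tube('top');tube('side',(245,145,335,270))
r=lambda i,w:cv2.resize(i,w,interpolation=cv2.INTER_CUBIC)
cv2.imwrite('pics/push1.png',np.hstack([r(im[130:260,170:320],(400,346)),r(im2[180:270,245:335],(400,400))[:346]]))
E
```

```text
8.5 [0.61010252 0.14176107 0.0218169 ] [-13.13675589   2.70311296   9.58566027] [-20.6208945   50.30729899]
top tube jig: rect [array([-6.6,  4.3]), array([ 11.3, 189.9]), np.float64(0.1)] line [ 2.000e-03 -1.000e+00 -7.153e+00  4.273e+00] theta 0.1 z 0.0363
side tube jig: rect [array([-5. ,  5.9]), array([ 18.5, 198.1]), np.float64(0.5)] line [ 0.022  1.    -7.591  1.413] theta -1.2 z 0.0375
```

View pics/push1.png

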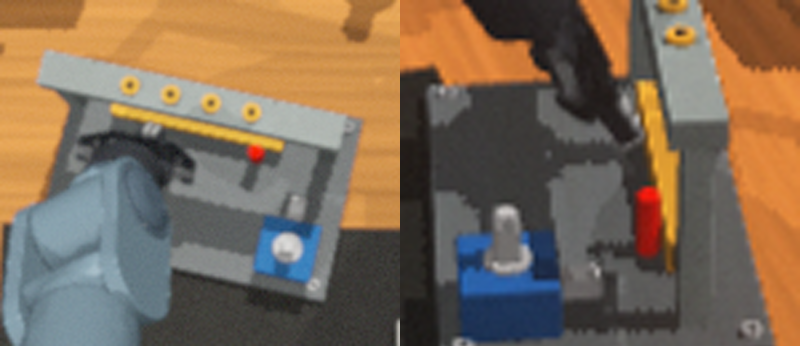

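The tube lies flush along the beam line in both views, the post is on its robot side, and the fingertips at (150,130) are stopped at 13 N. I'll back off and go to the handle.

```bash
python3 - <<'E'
from plan import *
p,r,s=cur(); print(s['joint_positions'].round(2))
d=np.radians
B1=jw(-.06,.05,.03);B2=jw(-.11,.03,.11);B3=jw(-.14,.0,.16);B4=np.array([.48,.0,.19])
T=[(B1,r,0),(B1,r,0),(B2,r,0),(B2,Rt(YAW,d(25)),0),(B3,Rt(YAW-d(5),d(18)),0),(B4,Rt(YAW-d(10),d(10)),0),(B4,Rt(YAW-d(20),d(3)),.5),(B4,Rt(YAW-d(30),0),1)]
rows(T)
E
```

```text
[ 0.11  0.3   2.   -0.45  0.37 -0.87]
[0.0, 0.0, 0.0, -0.053, -0.001, -0.06, 0.0, 0.0, 0.0, 0.0, -0.053, -0.001, -0.06, 0.0, 0.0, 0.0, 0.0, -0.242, -0.041, -0.067, 0.0, 0.001, 0.108, 0.001, -0.242, -0.041, -0.067, 0.0, 0.103, 0.264, -0.044, -0.358, -0.101, -0.07, 0.0, 0.211, 0.441, -0.075, -0.389, -0.331, -0.003, 0.0, 0.431, 0.591, -0.125, -0.389, -0.331, -0.003, 0.5, 0.652, 0.649, -0.172, -0.389, -0.331, -0.003, 1.0]
```

Call:
apply_moves:
  series: [0.0,0.0,0.0,-0.053,-0.001,-0.06,0.0,0.0,0.0,0.0,-0.053,-0.001,-0.06,0.0,0.0,0.0,0.0,-0.242,-0.041,-0.067,0.0,0.001,0.108,0.001,-0.242,-0.041,-0.067,0.0,0.103,0.264,-0.044,-0.358,-0.101,-0.07,0.0,0.211,0.441,-0.075,-0.389,-0.331,-0.003,0.0,0.431,0.591,-0.125,-0.389,-0.331,-0.003,0.5,0.652,0.649,-0.172,-0.389,-0.331,-0.003,1.0]

```text
time_s: 9.6
eef_pos: [0.4841, -0.0049, 0.193]
tcp_rot: [0.566, 1.482, -0.565]
contact_force: [-0.4, 1.2, -0.7]
grip_width: 0.0357
```

```bash
python3 - <<'E'
from plan import *
p,r,s=cur(); print(s['time_s'],p,r.round(2).tolist(),s['joint_positions'].round(2))
d=np.radians; H=np.array([.4725,-.283,.15])
rows([(H,Rt(YAW-d(a),0),1) for a in (40,50,60,70,73,73,73,73)])
E
```

```text
9.6 [ 0.48410834 -0.00494914  0.19303963] [[0.01, 0.66, 0.75], [-0.0, 0.75, -0.66], [-1.0, 0.01, 0.01]] [-0.24 -0.12  2.01 -0.    1.24 -1.09]
[0.229, 0.014, -0.008, 0.088, -0.432, 0.35, 1.0, 0.451, 0.014, -0.009, 0.088, -0.432, 0.35, 1.0, 0.674, 0.013, -0.011, 0.088, -0.432, 0.35, 1.0, 0.896, 0.012, -0.012, 0.088, -0.432, 0.35, 1.0, 0.963, 0.012, -0.012, 0.088, -0.432, 0.35, 1.0, 0.963, 0.012, -0.012, 0.088, -0.432, 0.35, 1.0, 0.963, 0.012, -0.012, 0.088, -0.432, 0.35, 1.0, 0.963, 0.012, -0.012, 0.088, -0.432, 0.35, 1.0]
```

Call:
apply_moves:
  series: [0.229,0.014,-0.008,0.088,-0.432,0.35,1.0,0.451,0.014,-0.009,0.088,-0.432,0.35,1.0,0.674,0.013,-0.011,0.088,-0.432,0.35,1.0,0.896,0.012,-0.012,0.088,-0.432,0.35,1.0,0.963,0.012,-0.012,0.088,-0.432,0.35,1.0,0.963,0.012,-0.012,0.088,-0.432,0.35,1.0,0.963,0.012,-0.012,0.088,-0.432,0.35,1.0,0.963,0.012,-0.012,0.088,-0.432,0.35,1.0]

```text
time_s: 10.6
eef_pos: [0.4734, -0.2776, 0.1468]
tcp_rot: [1.131, 1.261, -1.135]
contact_force: [0.0, 0.3, -0.9]
grip_width: 0.0854
```

```bash
python3 - <<'E'
from plan import *
p,r,s=cur(); print(s['time_s'],p,r.round(2).tolist(),s['joint_positions'].round(2))
d=np.radians; h=d(-144.2)
f=lambda z:np.array([.4725,-.283,z])
rows([(f(.15),Rt(YAW-d(a),0),1) for a in (83,93,103)]+[(f(.13),Rt(YAW-d(113),0),1)]+[(f(.1),Rt(YAW-d(a),0),1) for a in (117,117,117,117)])
im,_=snap('top');im2,_=snap('side');tube('top');tube('side',(245,145,335,270))
g=lambda i,w:cv2.resize(i,w,interpolation=cv2.INTER_CUBIC)
cv2.imwrite('pics/sp.png',np.hstack([g(im[212:236,264:292],(448,384)),g(im2[222:254,258:282],(336,448))[:384]]))
E
```

```text
10.6 [ 0.47342347 -0.2775571   0.14678423] [[-0.0, 0.99, 0.1], [0.0, 0.1, -0.99], [-1.0, -0.0, -0.0]] [-0.74  0.11  1.88 -0.    1.16 -0.84]
[0.239, -0.001, 0.005, -0.006, -0.003, 0.011, 1.0, 0.462, -0.001, 0.006, -0.006, -0.003, 0.011, 1.0, 0.684, 0.0, 0.006, -0.006, -0.003, 0.011, 1.0, 0.906, 0.0, 0.006, 0.034, -0.003, 0.011, 1.0, 0.995, 0.0, 0.006, 0.094, -0.003, 0.011, 1.0, 0.995, 0.0, 0.006, 0.094, -0.003, 0.011, 1.0, 0.995, 0.0, 0.006, 0.094, -0.003, 0.011, 1.0, 0.995, 0.0, 0.006, 0.094, -0.003, 0.011, 1.0]
top tube jig: rect [array([-6.9,  3.8]), array([188.8,  10.6]), np.float64(89.9)] line [ 3.000e-03 -1.000e+00 -7.146e+00  4.386e+00] theta 0.2 z 0.0364Traceback (most recent call last):
  File "<stdin>", line 6, in <module>
  File "fit.py", line 9, in tube
    Q=J[s]; vx,vy,x0,y0=cv2.fitLine((Q*1000).astype(np.float32),cv2.DIST_HUBER,0,.01,.01).ravel()
                        ~~~~~~~~~~~^^^^^^^^^^^^^^^^^^^^^^^^^^^^^^^^^^^^^^^^^^^^^^^^^^^^^^
cv2.error: OpenCV(4.12.0) /io/opencv/modules/imgproc/src/linefit.cpp:50: error: (-215:Assertion failed) count > 0 in function 'fitLine2D_wods'
```

Call:
apply_moves:
  series: [0.239,-0.001,0.005,-0.006,-0.003,0.011,1.0,0.462,-0.001,0.006,-0.006,-0.003,0.011,1.0,0.684,0.0,0.006,-0.006,-0.003,0.011,1.0,0.906,0.0,0.006,0.034,-0.003,0.011,1.0,0.995,0.0,0.006,0.094,-0.003,0.011,1.0,0.995,0.0,0.006,0.094,-0.003,0.011,1.0,0.995,0.0,0.006,0.094,-0.003,0.011,1.0,0.995,0.0,0.006,0.094,-0.003,0.011,1.0]

```text
time_s: 11.7
eef_pos: [0.4728, -0.2845, 0.1011]
tcp_rot: [1.688, 0.806, -1.687]
contact_force: [-0.7, -0.1, -0.4]
grip_width: 0.0854
```

```bash
python3 - <<'E'
from plan import *
p,r,s=cur(); print(s['time_s'],p,r.round(2).tolist(),s['joint_positions'].round(2))
d=np.radians
f=lambda z:np.array([.4725,-.283,z])
rows([(f(.09),Rt(d(-136),0),1),(f(.075),Rt(d(-144.2),0),1),(f(.07),Rt(d(-144.2),0),1),(f(.04),Rt(d(-144.2),0),1)]+[(f(.01),Rt(d(-144.2),0),1)]*4)
im,_=snap('top');im2,_=snap('side')
g=lambda i,w:cv2.resize(i,w,interpolation=cv2.INTER_CUBIC)
z=np.load('last_top.npz')['im']
cv2.imwrite('pics/ap.png',np.hstack([g(im[195:265,345:405],(240,280)),g(im2[240:345,250:340],(240,280)),g(im[212:236,264:292],(320,280))]))
E
```

```text
11.7 [ 0.47275563 -0.28450812  0.10109846] [[0.0, 0.78, -0.63], [-0.0, -0.63, -0.78], [-1.0, 0.0, 0.0]] [-0.75  0.17  1.9  -0.    1.07 -0.07]
[0.159, 0.0, -0.003, 0.022, -0.002, -0.002, 1.0, 0.341, 0.0, -0.003, 0.052, -0.002, -0.002, 1.0, 0.341, 0.0, -0.003, 0.062, -0.002, -0.002, 1.0, 0.341, 0.0, -0.003, 0.122, -0.003, -0.002, 1.0, 0.341, 0.0, -0.003, 0.182, -0.003, -0.002, 1.0, 0.341, 0.0, -0.003, 0.182, -0.003, -0.002, 1.0, 0.341, 0.0, -0.003, 0.182, -0.003, -0.002, 1.0, 0.341, 0.0, -0.003, 0.182, -0.003, -0.002, 1.0]
```

View pics/ap.png

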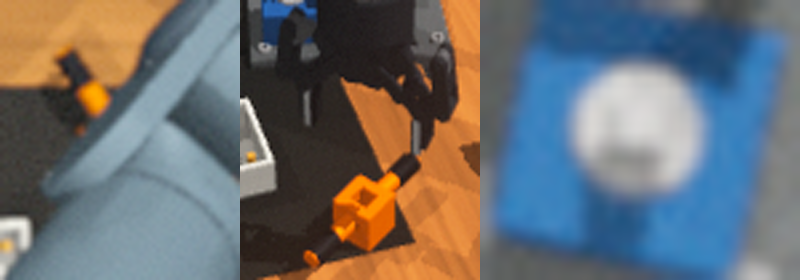

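Call:
apply_moves:
  series: [0.159,0.0,-0.003,0.022,-0.002,-0.002,1.0,0.341,0.0,-0.003,0.052,-0.002,-0.002,1.0,0.341,0.0,-0.003,0.062,-0.002,-0.002,1.0,0.341,0.0,-0.003,0.122,-0.003,-0.002,1.0,0.341,0.0,-0.003,0.182,-0.003,-0.002,1.0,0.341,0.0,-0.003,0.182,-0.003,-0.002,1.0,0.341,0.0,-0.003,0.182,-0.003,-0.002,1.0,0.341,0.0,-0.003,0.182,-0.003,-0.002,1.0]

```text
time_s: 12.8
eef_pos: [0.4723, -0.2831, 0.0102]
tcp_rot: [1.864, 0.601, -1.863]
contact_force: [-0.1, -0.5, 1.0]
grip_width: 0.0854
```

```bash
python3 - <<'E'
from plan import *
p,r,s=cur(); print(s['time_s'],p,s['contact_force'],np.degrees(np.arctan2(r[1,2],r[0,2])))
E
```

```text
12.8 [ 0.47234685 -0.28313733  0.0102106 ] [-0.06201597 -0.47685844  0.98075434] -144.20861419714777
```

Next I'll close at 60 N.

Call:
apply_moves:
  series: [0,0,0,0,0,0,0.3,0,0,0,0,0,0,0.2,0,0,0,0,0,0,0.2,0,0,0,0,0,0,0.2,0,0,0,0,0,0,0.2,0,0,0,0,0,0,0.2,0,0,0,0,0,0,0.2,0,0,0,0,0,0,0.2]
  newtons: 60

```text
time_s: 13.8
eef_pos: [0.4717, -0.2826, 0.009]
tcp_rot: [1.864, 0.603, -1.865]
contact_force: [-0.3, 0.6, 5.6]
grip_width: 0.0373
```

```bash
python3 - <<'E'
from plan import *
p,r,s=cur(); print(s['time_s'],p,s['contact_force'],s['grip_width'])
d=np.radians
# lift; go toward spindle at z .13 clear
L=p.copy();L[2]=.12
S=np.r_[jw(-.115,-.12,0)[:2],.13]; M=np.array([.40,-.12,.13]); print(S)
im,_=snap('side'); g=cv2.resize(im[240:345,250:340],(480,560),interpolation=cv2.INTER_CUBIC);cv2.imwrite('pics/grip.png',g)
rows([(p+[0,0,.03],r,.2),(p+[0,0,.06],r,.2),(L,r,.2),(L,r,.2)])
E
```

```text
13.8 [ 0.47170083 -0.28256138  0.00902691] [-0.336513    0.55860624  5.59573841] 0.03734710572903278
[ 0.48289072 -0.00564704  0.13      ]
[0.0, 0.0, 0.0, -0.06, 0.0, 0.0, 0.2, 0.0, 0.0, 0.0, -0.12, 0.0, 0.0, 0.2, 0.0, 0.0, 0.0, -0.222, 0.0, 0.0, 0.2, 0.0, 0.0, 0.0, -0.222, 0.0, 0.0, 0.2, 0.0, 0.0, 0.0, -0.222, 0.0, 0.0, 0.2, 0.0, 0.0, 0.0, -0.222, 0.0, 0.0, 0.2, 0.0, 0.0, 0.0, -0.222, 0.0, 0.0, 0.2, 0.0, 0.0, 0.0, -0.222, 0.0, 0.0, 0.2]
```

Call:
apply_moves:
  series: [0.0,0.0,0.0,-0.06,0.0,0.0,0.2,0.0,0.0,0.0,-0.12,0.0,0.0,0.2,0.0,0.0,0.0,-0.22,0.0,0.0,0.2,0.0,0.0,0.0,-0.26,0.0,0.0,0.2,0.0,0.0,0.0,-0.26,0.0,0.0,0.2,0.0,0.0,0.0,-0.26,0.0,0.0,0.2,0.0,0.0,0.0,-0.26,0.0,0.0,0.2,0.0,0.0,0.0,-0.26,0.0,0.0,0.2]

```text
time_s: 14.85
eef_pos: [0.4711, -0.282, 0.1373]
tcp_rot: [1.863, 0.606, -1.868]
contact_force: [0.6, -0.6, -2.6]
grip_width: 0.037
```

```bash
python3 - <<'E'
from plan import *
p,r,s=cur(); print(s['time_s'],p,s['contact_force'],s['grip_width'])
im,_=snap('side');im2,_=snap('top'); g=lambda i:cv2.resize(i,(400,400),interpolation=cv2.INTER_CUBIC)
cv2.imwrite('pics/lift.png',np.hstack([g(im[225:315,260:350]),g(im[225:252,256:283])]))
E
```

```text
14.85 [ 0.47106434 -0.28197614  0.13725755] [ 0.60741515 -0.63920242 -2.55522699] 0.037007223993682316
```

View pics/lift.png

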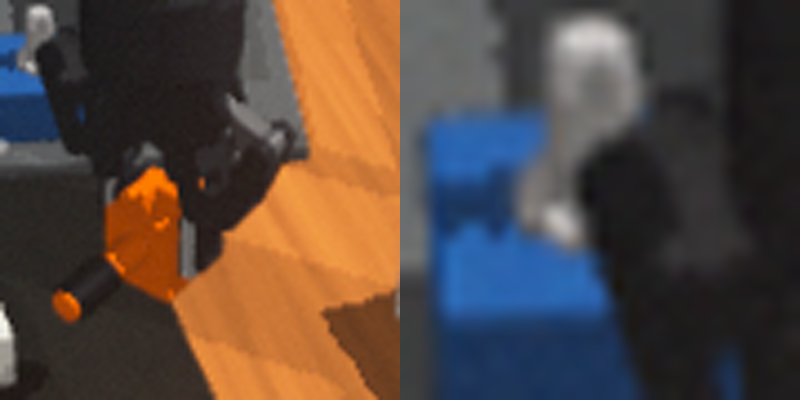

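```bash
python3 - <<'E'
from plan import *
a=cv2.cvtColor(cv2.imread('pics/side0.png'),cv2.COLOR_BGR2GRAY);b=cv2.cvtColor(cv2.imread('pics/top0.png'),cv2.COLOR_BGR2GRAY)
print(a[226:246,260:278]);print(b[214:232,268:290])
for n in('side','top'):
  c=ctrl.calibration(n);K=np.array(c['mtx']);Ti=np.linalg.inv(np.array(c['world_from_camera']))
  for z in(.055,.081,.089):
    q=Ti@np.r_[jw(-.115,-.12,z),1];print(n,z,(K@q[:3]/q[2])[:2].round(1))
E
```

```text
[[ 88  87  75  46  46  51  70 100 137 133  97  45  49  57  71  68  76  80]
 [ 86  86  83  44  48  54  96 165 192 190 174  94  46  45  46  50  55  57]
 [ 86  83  58  46  44  56 102 145 170 159 159 107  46  46  47  46  47  45]
 [ 87  84  74  44  47  56  92 122 125 114 130 126  49  47  45  44  48  48]
 [ 84  87  83  45  47  56  92 120 107 104 115 124  69  43  47  48  48  45]
 [ 85  89  82  44  47  57  95 120 109  97 110 127  73  40  41  45  43  41]
 [ 74  78  76  55  59  65  85 106 107 105 111 113  85  64  43  42  43  41]
 [ 75  75  77  70  74  72  88 105 108 107 105 100  94  73  41  39  40  42]
 [ 76  75  75  78  77  77  89 107 107 110 108 104  89  73  41  42  41  44]
 [ 77  75  76  75  77  74  89 107 108 110 107 112 130 127  41  42  39  41]
 [ 75  75  54  57  77  82  87 106 108 109 109 114 147 161  86  44  40  42]
 [ 53  51  42  55  80  86  88 107 110 107 107 116 147 171 122  42  42  42]
 [ 41  40  42  53  85  83  86 105 109 108 107 106 149 170 120  43  43  45]
 [ 41  40  40  52  95  96 149 129 134 148 158 160 167 156  93  44  44  44]
 [ 69  66  45  67  69  84 134 148 155 159 154 156 
[... 1522 characters left out ...]
 108 107 112 112 123 130 131 133 133 135 158 191 186 157 123 107 112
  114 111 117 131]
 [112 112 110 111 102  96 108 125 131 135 138 154 170 156 129 111 110 109
  107 113 119 131]
 [112 108 110 112  99  84  81  97 109 109 113 121 128 121 111 110 112 115
  105 114 123 132]
 [112 109 114 107 101  77  68  73  77  81  89 107 105 107 111 107 107 109
  109 116 129 135]
 [108 110 107 107  96  78  70  64  71  70  90 110 111 108 110 106 108 109
  110 116 128 134]
 [101 102 110 104 100  80  66  71  66  71  88 105 112 112 110 110 106 109
  113 119 129 133]]
side 0.055 [269.1 237.4]
side 0.081 [268.8 229.6]
side 0.089 [268.7 227.2]
top 0.055 [277.6 222.9]
top 0.081 [277.6 222.2]
top 0.089 [277.6 222. ]
```

The shading shows one flat facing the side camera, so the spindle yaw is about -14° in the world frame, modulo 90°. I'll carry the handle above it at heading -104°.

```bash
python3 - <<'E'
from plan import *
p,r,s=cur(); d=np.radians
S=np.r_[jw(-.115,-.12,0)[:2],.122]
A=S.copy();A[2]=.137
rows([(A,Rt(d(-136)),.2),(A,Rt(d(-126)),.2),(A,Rt(d(-116)),.2),(A,Rt(d(-106)),.2),(A,Rt(d(-104)),.2),(A,Rt(d(-104)),.2),(S,Rt(d(-104)),.2)])
E
```

```text
[-0.183, 0.001, 0.004, 0.003, -0.435, -0.342, 0.2, -0.405, 0.0, 0.005, 0.003, -0.435, -0.342, 0.2, -0.628, 0.0, 0.005, 0.003, -0.435, -0.342, 0.2, -0.85, 0.0, 0.005, 0.003, -0.435, -0.342, 0.2, -0.894, 0.0, 0.005, 0.003, -0.435, -0.342, 0.2, -0.894, 0.0, 0.005, 0.003, -0.435, -0.342, 0.2, -0.894, 0.0, 0.005, 0.033, -0.435, -0.342, 0.2, -0.894, 0.0, 0.005, 0.033, -0.435, -0.342, 0.2]
```

Call:
apply_moves:
  series: [-0.183,0.001,0.004,0.003,-0.435,-0.342,0.2,-0.405,0.0,0.005,0.003,-0.435,-0.342,0.2,-0.628,0.0,0.005,0.003,-0.435,-0.342,0.2,-0.85,0.0,0.005,0.003,-0.435,-0.342,0.2,-0.894,0.0,0.005,0.003,-0.435,-0.342,0.2,-0.894,0.0,0.005,0.003,-0.435,-0.342,0.2,-0.894,0.0,0.005,0.033,-0.435,-0.342,0.2,-0.894,0.0,0.005,0.033,-0.435,-0.342,0.2]

```text
time_s: 15.95
eef_pos: [0.4819, -0.0067, 0.1205]
tcp_rot: [1.387, 1.084, -1.39]
contact_force: [-0.6, 0.6, -2.0]
grip_width: 0.0373
```

```bash
python3 - <<'E'
from plan import *
p,r,s=cur(); print(s['time_s'],p,s['contact_force'],s['grip_width'],np.degrees(np.arctan2(r[1,2],r[0,2])))
im,_=snap('side');im2,_=snap('top'); g=lambda i,w:cv2.resize(i,w,interpolation=cv2.INTER_CUBIC)
cv2.imwrite('pics/above.png',np.hstack([g(im[180:260,235:315],(560,560)),g(im2[200:240,250:300],(240,192)).copy() if 0 else g(im2[190:250,250:285],(240,411)).repeat(1,0)[:560] if 0 else np.zeros((560,1,3),np.uint8)]))
im,hsv,W=load('side'); m=mask(hsv,(5,150,60),(18,255,255),(235,170,330,270)); P=W[m];P=P[(P[:,2]>.09)&(P[:,2]<.18)]
f=r[:,2];l=r[:,1]
Q=P-p; a=Q@f; b=Q@l; print(len(P),'along arm',np.percentile(a,[1,99]).round(4),'jaw',np.percentile(b,[1,99]).round(4),'z',np.percentile(P[:,2],[1,50,99]).round(4))
h=(P[:,2]<p[2]+.006); print('low part arm range',np.percentile(a[h],[1,50,99]).round(4),h.sum(), np.percentile(P[h][:,2],[2,98]).round(4))
E
```

```text
15.95 [ 0.48192714 -0.00670504  0.12046399] [-0.56001995  0.55555189 -2.02002715] 0.037267179460854984 -104.12215732512644
376 along arm [-0.143   0.0753] jaw [-0.0189  0.1124] z [0.1084 0.1468 0.1729]
low part arm range [0.0053 0.0181 0.0233] 43 [0.0953 0.126 ]
```

View pics/above.png

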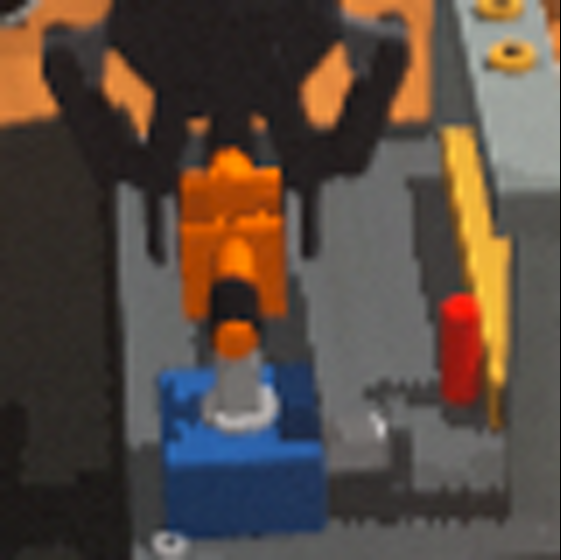

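The handle hangs upright directly over the spindle, its flats parallel to the shaft's visible flat. I'll descend onto the taper with a 1 mm correction.

Call:
apply_moves:
  series: [0,0,0,0.01,0.0016,-0.0026,0.2,0,0,0,0.02,0.0016,-0.0026,0.2,0,0,0,0.03,0.0016,-0.0026,0.2,0,0,0,0.04,0.0016,-0.0026,0.2,0,0,0,0.05,0.0016,-0.0026,0.2,0,0,0,0.06,0.0016,-0.0026,0.2,0,0,0,0.06,0.0016,-0.0026,0.2,0,0,0,0.06,0.0016,-0.0026,0.2]

```text
time_s: 17.05
eef_pos: [0.4843, -0.0049, 0.0924]
tcp_rot: [1.387, 1.082, -1.386]
contact_force: [-0.1, 0.3, -1.7]
grip_width: 0.0374
```

```bash
python3 - <<'E'
from plan import *
p,r,s=cur(); print(s['time_s'],p,s['contact_force'],s['ft_torque'],s['grip_width'])
E
```

```text
17.05 [ 0.48425463 -0.00489105  0.09239057] [-0.064804    0.28554343 -1.73252838] [0.02593148 0.12488259 0.02573846] 0.03737860422027749
```

Call:
apply_moves:
  series: [0,0,0,0.006,-0.0016,0.001,0.2,0,0,0,0.012,-0.0016,0.001,0.2,0,0,0,0.018,-0.0016,0.001,0.2,0,0,0,0.024,-0.0016,0.001,0.2,0,0,0,0.03,-0.0016,0.001,0.2,0,0,0,0.03,-0.0016,0.001,0.2,0,0,0,0.03,-0.0016,0.001,0.2,0,0,0,0.03,-0.0016,0.001,0.2]

```text
time_s: 18.05
eef_pos: [0.4828, -0.0051, 0.0768]
tcp_rot: [1.387, 1.083, -1.387]
contact_force: [-3.7, 1.4, -5.9]
grip_width: 0.037
```

```bash
python3 - <<'E'
from plan import *
p,r,s=cur(); print(s['time_s'],p,s['contact_force'],s['ft_torque'],s['grip_width'])
E
```

```text
18.05 [ 0.48275128 -0.00506549  0.07675035] [-3.68087993  1.4056657  -5.91250455] [0.16387902 0.69037085 0.01987544] 0.03698138586862371
```

Call:
apply_moves:
  series: [0,0,0,0.005,-0.0012,0.0003,0.2,0,0,0,0.01,-0.0012,0.0003,0.2,0,0,0,0.015,-0.0012,0.0003,0.2,0,0,0,0.02,-0.0012,0.0003,0.2,0,0,0,0.023,-0.0012,0.0003,0.2,0,0,0,0.025,-0.0012,0.0003,0.2,0,0,0,0.025,-0.0012,0.0003,0.2,0,0,0,0.025,-0.0012,0.0003,0.2]

```text
time_s: 19.05
eef_pos: [0.4828, -0.0051, 0.0653]
tcp_rot: [1.387, 1.083, -1.387]
contact_force: [-6.3, 1.3, 1.1]
grip_width: 0.0372
```

```bash
python3 - <<'E'
from plan import *
p,r,s=cur(); print(s['time_s'],p,s['contact_force'],s['ft_torque'],s['grip_width'])
E
```

```text
19.05 [ 0.4827639  -0.00514733  0.06534141] [-6.34355428  1.30800064  1.07515672] [0.27477597 1.09871144 0.03168477] 0.03720869861783353
```

Nearly down. I'll press 2–3 mm more, then open.

Call:
apply_moves:
  series: [0,0,0,0.002,-0.002,0,0.2,0,0,0,0.004,-0.002,0,0.2,0,0,0,0.005,-0.002,0,0.2,0,0,0,0.005,-0.002,0,0.2,0,0,0,0.005,-0.002,0,0.2,0,0,0,0.005,-0.002,0,0.2,0,0,0,0.005,-0.002,0,0.2,0,0,0,0.005,-0.002,0,0.2]

```text
time_s: 20.05
eef_pos: [0.4827, -0.0052, 0.064]
tcp_rot: [1.387, 1.082, -1.386]
contact_force: [-6.9, 1.9, 9.2]
grip_width: 0.037
```

The force rose to 9 N at z 0.064, which is the expected shoulder height, so it is seated. I'll release and rise.

Call:
apply_moves:
  series: [0,0,0,0.004,-0.002,0,0.6,0,0,0,0.004,-0.002,0,1,0,0,0,0.004,-0.002,0,1,0,0,0,0.004,-0.002,0,1,0,0,0,-0.03,-0.002,0,1,0,0,0,-0.1,-0.002,0,1,0,0,0,-0.2,-0.002,0,1,0,0,0,-0.28,-0.002,0,1]

```text
time_s: 21.05
eef_pos: [0.4813, -0.0048, 0.2058]
tcp_rot: [1.388, 1.08, -1.384]
contact_force: [0.1, -0.6, -0.3]
grip_width: 0.0855
```

```bash
python3 - <<'E'
from plan import *
p,r,s=cur(); print(s['time_s'],p,s['contact_force'],s['grip_width'])
A=np.array([.42,-.2,.24]); rows([(p+[0,0,.03],r,1)]+[(A,r,1)]*7)
E
```

```text
21.05 [ 0.48129017 -0.00479075  0.20580708] [ 0.0911718  -0.60740887 -0.34541718] 0.08545876305760071
[0.0, 0.0, 0.0, -0.06, 0.0, 0.0, 1.0, 0.0, 0.0, 0.0, -0.068, -0.024, 0.408, 1.0, 0.0, 0.0, 0.0, -0.068, -0.024, 0.408, 1.0, 0.0, 0.0, 0.0, -0.068, -0.024, 0.408, 1.0, 0.0, 0.0, 0.0, -0.068, -0.024, 0.408, 1.0, 0.0, 0.0, 0.0, -0.068, -0.024, 0.408, 1.0, 0.0, 0.0, 0.0, -0.068, -0.024, 0.408, 1.0, 0.0, 0.0, 0.0, -0.068, -0.024, 0.408, 1.0]
```

Call:
apply_moves:
  series: [0.0,0.0,0.0,-0.06,0.0,0.0,1.0,0.0,0.0,0.0,-0.068,-0.024,0.408,1.0,0.0,0.0,0.0,-0.068,-0.024,0.408,1.0,0.0,0.0,0.0,-0.068,-0.024,0.408,1.0,0.0,0.0,0.0,-0.068,-0.024,0.408,1.0,0.0,0.0,0.0,-0.068,-0.024,0.408,1.0,0.0,0.0,0.0,-0.068,-0.024,0.408,1.0,0.0,0.0,0.0,-0.068,-0.024,0.408,1.0]

```text
time_s: 22.05
eef_pos: [0.4201, -0.1984, 0.2364]
tcp_rot: [1.386, 1.084, -1.384]
contact_force: [-0.7, -0.4, -0.3]
grip_width: 0.0851
```

```bash
python3 - <<'E'
from plan import *
im2,_=snap('top');im,_=snap('side'); g=lambda i,w:cv2.resize(i,w,interpolation=cv2.INTER_CUBIC)
tube('top')
try: tube('side',(245,145,335,270))
except Exception: print('side hidden')
for n,bx in(('top',(262,195,295,250)),('side',(240,190,300,262))):
    i,hsv,W=load(n); m=mask(hsv,(5,150,60),(18,255,255),bx); P=W[m];P=P[(P[:,2]>.06)&(P[:,2]<.12)]
    if len(P): 
        T=P[P[:,2]>.0915]; print(n,len(P),'z',np.percentile(P[:,2],[2,50,98]).round(4),'all',rect(tojig(P)),'top',len(T),rect(tojig(T)) if len(T)>3 else '')
cv2.imwrite('pics/end.png',np.hstack([g(im2[140:250,175:315],(420,330)),g(im[145:270,240:340],(380,330))]))
E
```

```text
top tube jig: rect [array([-7. ,  3.8]), array([ 10.7, 188.7]), np.float64(0.1)] line [ 1.000e-03 -1.000e+00 -7.002e+00  4.216e+00] theta 0.0 z 0.0363
side tube jig: rect [array([-5.3,  2.4]), array([189.9,  18.2]), np.float64(89.5)] line [ 0.019  1.    -7.753  3.01 ] theta -1.1 z 0.0376
top 93 z [0.0702 0.089  0.0975] all [array([-114.1, -119.3]), array([88.8, 38. ]), np.float64(87.9)] top 30 [array([-110.5, -120.3]), array([87.9, 35.7]), np.float64(73.7)]
side 290 z [0.0625 0.0897 0.0979] all [array([-116.8, -134.6]), array([121. ,  35.5]), np.float64(84.9)] top 115 [array([-116.1, -130.3]), array([75.9, 35. ]), np.float64(86.2)]
```

View pics/end.png

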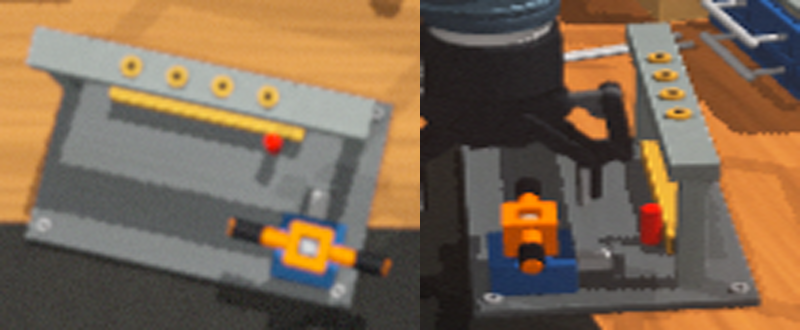

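```bash
python3 -c "
from workcell import ctrl
print(ctrl.sign_off())"
```

```text
the job is handed in; nothing more can be done
None
```

I finished both parts of the job and handed it in at about 22 s; sign-off gave no verdict.

- **Tube:** I swung it about the post with closed fingers tilted 30° and pushed until the force reached 13 N against the fence. In the last images it lies 0° (top camera) and about −1° (side camera) off the jig's line. Its robot-side face is at jig x ≈ −12.3 mm where it should be −12.5, and its centre is at y ≈ +3 to +4 mm. It is flat, with its top at z ≈ 36–37 mm.
- **Handle:** I gripped it at 60 N and lowered it onto the spindle. The force rose to 9 N at the height expected for the shoulder, and then I released it. It stands upright with its hub top at z ≈ 95–97 mm (95 when seated). The top view puts it within about 1 mm of the spindle axis.
- **Bystanders:** I made no contact with them that I saw, but I did not measure them again at the end. The open gripper is parked well clear.

**Disagreements:**
- The tube started about 57° (1.0 rad) off the jig's line, not the 0.35–0.65 rad stated. I went by the measurement.
- The two cameras differ by about 1° on the tube's final angle. The side view of the handle is partly one-sided, so its centre along the arms comes only from the top view.

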